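# Close the pellet holder and hold the reading lens at focal height

## Task

A pressed pellet lies ready in its holder: first fold the hinged retaining frame fully down over it. Then take the reading lens off its rest by the handle and hold it level, centred over the pellet, with the lens ring at the height of the black flange on the marker post; finish while still holding it there, still, touching nothing but the gripper. Do not shift the pellet or the marker flange, and leave the other things on the bench alone.

Things in the scene. Friction and masses are not known exactly. Their poses are not given: they have to be found in the camera images.
- holder: pellet holder, fixed to the bench. Origin on the bench plane under the pellet pocket's centre; z up, x from the robot side towards the hinge side, y towards the marker post. Base plate 140 (x) x 185 (y, from -65 to +120) x 10 high; on it an aluminium stage 110 x 110, top at 30 above the bench, with a round pocket 41 dia x 7 deep at the origin. Upright marker post, 8 dia, at x +30, y +100, with a 12 dia ball on top that ends 202 above the bench
- frame (a joint): angle of the retaining frame, rad: 0 = flat on the stage (fully down), positive = swung up; starts between 0.6 and 1.05. Limits 0 and 1.4. Stiff friction hinge: the frame stays where it is left; a push of under 1.5 N at the tab closes it
- frame_hinge (a point): centre of the frame's hinge line; this line is parallel to the holder's y, at holder x +55, 33.5 above the bench. The point's axes turn with the frame: its -x points from the hinge along the frame to the tab, its z out of the frame's upper face. The frame is a flat dark steel plate 5 thick (faces 2.5 either side of the hinge line), 88 wide, from 5 to 105 from the hinge, with a 29 dia viewing hole centred 55 from the hinge, over the pellet when down
- frame_tab (a point): middle of the upper face of the tab on the frame's free edge. The tab is 26 wide, 5 thick and runs from 105 to 135 from the hinge (point at 119). When the frame is down it overhangs the stage's robot-side edge, its underside 31 above the bench. Can be pushed over and down from above and behind
- mark (a point): middle of the round black marker flange (30 dia, 6 thick, on a hub 16 dia x 16 high) on the marker post: its height is the focal height at which the middle of the lens ring must be held, 110 to 180 above the bench. The flange sits by friction and can be shifted if knocked
- pellet: pressed grey pellet, disc 36 dia x 6 thick, loose in the holder's pocket, top 29 above the bench; origin at the centre of its underside
- loupe: reading lens, 60 to 100 g: steel lens ring 64 dia x 10 thick with glass, and a straight black handle in its plane. Origin on the lens axis at the ring's underside, z along the lens axis, handle along -x. Neck 10 wide to x -47; handle from x -47 to x -147, 18 wide (y) and 14 thick (z from -2 to +12). Centre of mass about x -55. Starts lying level on its rest, ring underside 42 above the bench
- lens (a point): centre of the lens, midway through the ring's thickness (5 above the loupe's origin, in the same plane as the handle's middle); axes as loupe
- rest: grey plastic rest, fixed to the bench: base plate 190 (x) x 75 (y) x 8 high, origin on the bench plane under its centre. A block under the lens ring (x +45 to +75, top 42, with low side lips to 48 high) and one under the handle's end (x -85 to -65, 36 wide, top 40, side lips to 48 high). The lens lies over x +60, the handle towards -x (roughly to the robot); between the blocks the handle is free from loupe x -47 to x -125, with 32 clear beneath it
- vial_a: bystander: small amber jar with white cap, 30 dia x 62 tall, standing. Origin at the centre of its underside
- vial_b: bystander: as vial_a. Origin at the centre of its underside
- vial_c: bystander: as vial_a. Origin at the centre of its underside
- bottle_a: bystander: white bottle with blue cap, 60 dia x 115 tall, standing. Origin at the centre of its underside
- bottle_b: bystander: as bottle_a. Origin at the centre of its underside
- spoon: bystander: steel spoon 160 long lying on the bench, origin under its middle
- dish: bystander: white ceramic bowl 70 dia x 25 high. Origin at the centre of its underside
There are look-alikes about, which are no part of the job. What is shaped like the loupe but purple is not meant. What is shaped like the holder but yellow is not meant.

How it is judged:
By the outcome, as a careful person would: the job done as asked, in the order asked, and still so for the second after the job is handed in, while the arm keeps its last pose, push and grip.
It also fails if it takes over 58 s, if anything falls off the work surface, if the arm or the gripper's body presses on something with over 40 N, if the wrist force passes 120 N, or if a joint passes its speed limit or range.

## Robot

A 6-joint arm with a two-finger parallel gripper is mounted at the origin on the work surface. World frame = base frame: x ahead of the robot, y to its left, z up, the work surface at z = 0. Lengths are in m, angles in rad, forces in N, time in s.
With the tool pointing down it reaches from about 0.35 to 0.775 m from the base axis. Payload 7.3 kg.
Tool frame: the origin (TCP) lies between the finger pads; the fingertips stand 14 mm ahead of it and the grasp point (between the pads) lies 5 mm behind it; z points along the fingers, y is the direction in which the jaws open and shut (so a half turn about z gives the same grasp; the last joint's range is limited). The gripper opens to 92 mm and grips with 3 to 60 N. Pads are 19 mm wide; open, the fingers measure 130 mm over their backs; the gripper's body (75 mm by 190 mm) begins 47 mm behind the grasp point.
Start: joints at [1.102, 0.342, 1.524, -0, 1.275, -0.146], TCP at [0.167, 0.498, 0.241] pointing down, gripper open.
Joint ranges: [-2.53, 2.53], [-0.77, 2.02], [0.04, 2.7], [-1, 4.14], [0.28, 2.66], [-3.11, 3.11]. Speed limits (rad/s): [2.57, 2.57, 3.14, 3.14, 3.14, 3.14].

## Interface

Orientations are given as [roll, pitch, yaw] about the fixed x, y, z axes, in that order (R = Rz(yaw) Ry(pitch) Rx(roll)).
In Python, from cell import robot gives the robot as it stands.
- The arm moves only by the shell command python3 -m creep 'ROWS' [FORCE]. ROWS is JSON, a list that holds one entry, the list of rows, each a list of 7 numbers: the shift along the tool's x, y, z in cm, then the turn, a rotation vector about the tool's x, y, z in degrees, then the gripper command: -1 is shut, 1 is fully open, values between are in proportion. In form: [[[tx, ty, tz, wx, wy, wz, gripper], ...]]. A call has 1 to 8 rows; each row is the pose to reach, as a shift and turn from the pose measured when the call began, along the tool's axes at that moment; what a row does not reach only later rows make up. A row lasts 1/10 s, in which the tool goes at most 50 mm and 8.59 degrees, less where a joint would pass 70% of its speed; a pose out of reach is approached as far as the arm can. A call with a gripper value outside its range is refused whole. The fingers move at their own pace and stop on an object; FORCE is the grip in N (left out, the last holds). Time passes only in rows, so rows that repeat a pose let the fingers close. It gives the time, the measured TCP pose, the force and the opening at its end, in the units of the state.
- robot.observe(): the state, without advancing time (a new reading comes with each control period).
- robot.read_camera(name): name is "scene" or "top" or "wrist"; returns the picture (400x640x3 uint8, red, green, blue); there is no depth.
- robot.camera_params(name): a dict with "camera_matrix" (3x3 intrinsics, pixels), "R" (3x3) and "t" (3): a world point X has camera coordinates R X + t. Camera axes: x right, y down, z forward; pixel columns grow to the right and rows downward; lengths in m; the calibration is good to about 2 mm. The wrist camera is an equidistant fisheye: a pixel r from the principal point sees the ray r / f radians off the axis. A picture is of the moment at which its call begins: read the wrist's pose just before it. camera_params takes no time and is no camera call; for the wrist camera it gives the pose at the moment of the call.
- robot.hand_in(): hands the job in, once; it reports no verdict.
Trained networks look in the newest picture that a camera, given by its name, has taken for a name from the list of things; names that differ only in an ending like _2 or _b are one class to them, and where a whole thing is asked for, a point or a joint stands for the part that bears it (a point fixed in the world has none). Each returns a list of dicts, best first, with "score" (0 to 1); they miss things now and then, are a little off and sometimes report something else, mostly with a low value. They report only what shows in the picture. A call takes as long as a camera call. They do not tell look-alikes from the thing itself.
- robot.look_for(camera, label): "centre" ([x, y, z] in m, in the coordinates of the camera as it stood for that picture, good to about 4 mm: the middle of the surface that is visible of it).
- robot.masks_of(camera, label): "mask" (400x640 bool, what is visible of it).
The state is a dict: "time": time; "qpos": joint angles; "qvel": joint speeds; "joint_efforts": joint torques, N m; "tool_pos": TCP position; "tool_rot": TCP orientation; "contact_force": force on the tool from outside, world axes, zero at the start; "torque": the same for the moment, N m; "opening": finger opening in m.
Only numpy, scipy, OpenCV 4.12 (cv2) and the standard library are available. Lean on these libraries where they do the work, as an engineer would, in place of code of your own. Each camera call takes 0.05 s, during which the arm holds its last target.

## Working session

There is one attempt and no reset: what is moved stays moved. The work goes in short steps, Python scripts to look and compute and a shell command to move; the robot and the scene stay as the last step left them, time stands still between calls to the robot, and variables do not carry over. Pictures are saved under pics/ and viewed, and the job is handed in when it is done.

```bash
ls; mkdir -p pics
python3 - <<'E'
from cell import robot
import cv2
print(robot.observe())
for n in ["scene","top","wrist"]:
    im=robot.read_camera(n); cv2.imwrite(f"pics/{n}0.png",im[:,:,::-1])
    p=robot.camera_params(n); print(n,p)
E
```

```text
pics
{'time': 0.0, 'qpos': array([ 1.10197682e+00,  3.42710594e-01,  1.52501004e+00, -2.16391574e-05,
        1.27541627e+00, -1.46003486e-01]), 'qvel': array([ 0.001917  ,  0.00025652,  0.00109683, -0.00053417, -0.00028879,
        0.00156376]), 'joint_efforts': array([ 3.38709706e-04, -4.31247282e+01, -2.44213307e+01,  7.18036084e-02,
        5.60969696e-02, -1.34590896e-04]), 'tool_pos': array([0.16635897, 0.4975349 , 0.24005369]), 'tool_rot': array([-3.14006182e+00, -2.04193816e-04,  2.81878279e+00]), 'contact_force': array([-0.02423633, -0.34326452, -0.51597253]), 'torque': array([-0.01463757, -0.00955258,  0.03261775]), 'opening': 0.0923939197722561}
scene {'camera_matrix': array([[418.6581684 ,   0.        , 318.29112277],
       [  0.        , 418.6581684 , 202.67622688],
       [  0.        ,   0.        ,   1.        ]]), 'R': array([[-0.82469383,  0.56557101, -0.00308564],
       [ 0.39552867,  0.57282777, -0.71793135],
       [-0.40427361, -0.59329401, -0.69610708]]), 't': array([ 0.43065969, -0.16097402,  1.40856111])}
top {'camera_matrix': array([[435.24330484,   0.        , 321.55812659],
       [  0.        , 435.24330484, 206.39102362],
       [  0.        ,   0.        ,   1.        ]]), 'R': array([[ 0.0110137 , -0.99990392,  0.00841672],
       [-0.98977195, -0.01209861, -0.1421447 ],
       [ 0.14223288, -0.00676509, -0.9898101 ]]), 't': array([-0.0194096 ,  0.55944385,  1.20854971])}
wrist {'camera_matrix': array([[309.70691629,   0.        , 317.76516107],
       [  0.        , 309.70691629, 199.15550072],
       [  0.        ,   0.        ,   1.        ]]), 'R': array([[ 0.3178173 ,  0.94815146, -0.00098611],
       [ 0.90349643, -0.30253334,  0.30359148],
       [ 0.28755237, -0.09737758, -0.95280179]]), 't': array([-0.52476883, -0.03809316,  0.39253254])}
```

View pics/scene0.png

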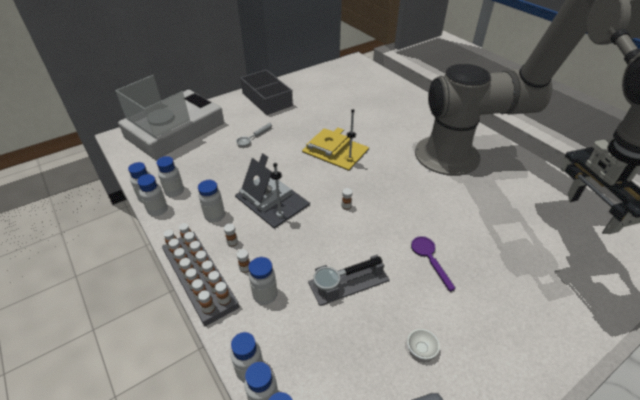

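View pics/top0.png

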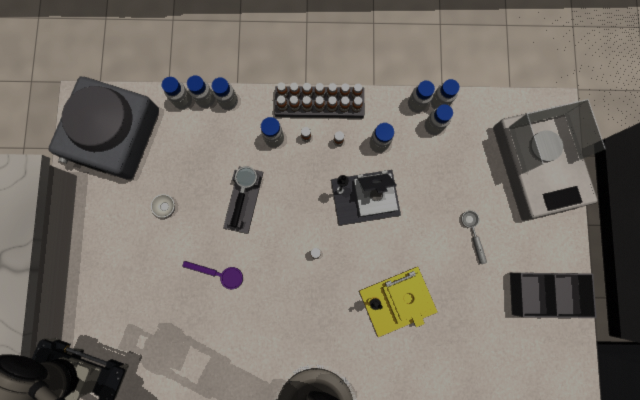

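View pics/wrist0.png

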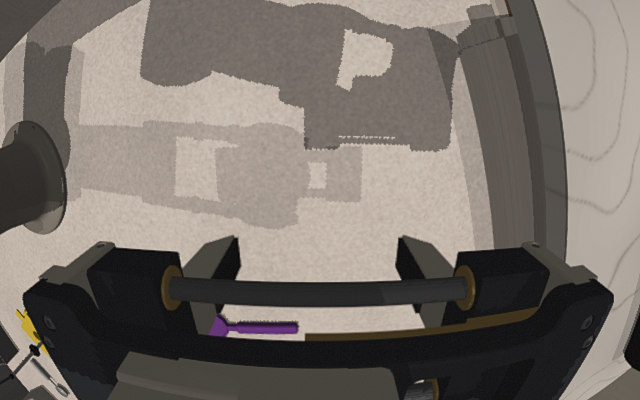

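The top view shows the holder near (367,197), with its marker post at (342,185). The loupe ring is at (246,178) and the handle end at (238,222). I'll zoom in on these and run the networks.

```bash
cat > h.py <<'E'
import numpy as np, cv2
from cell import robot
P={n:robot.camera_params(n) for n in ("scene","top")}
def proj(n,X):
    p=P[n]; X=np.atleast_2d(X); c=X@np.array(p["R"]).T+p["t"]; u=c@np.array(p["camera_matrix"]).T
    return u[:,:2]/u[:,2:]
def back(n,uv,z):
    p=P[n]; K=np.array(p["camera_matrix"]);R=np.array(p["R"]);t=np.array(p["t"])
    d=R.T@np.linalg.inv(K)@np.array([uv[0],uv[1],1.]); C=-R.T@t
    return C+d*(z-C[2])/d[2]
def toworld(n,c): 
    p=P[n]; return np.array(p["R"]).T@(np.array(c)-p["t"])
def rpy(r): 
    from scipy.spatial.transform import Rotation as Ro
    return Ro.from_euler('xyz',r).as_matrix()
E
python3 - <<'E'
from h import *
ims={}
for n in ("scene","top"):
    im=robot.read_camera(n); ims[n]=im
    for l in ("holder","frame","mark","frame_tab","frame_hinge","loupe","lens","rest","pellet"):
        r=robot.look_for(n,l)
        print(n,l,[(round(d["score"],2),toworld(n,d["centre"]).round(3).tolist()) for d in r[:4]])
    ms={}
    for l in ("holder","frame","loupe","rest"):
        for i,d in enumerate(robot.masks_of(n,l)[:3]):
            ms[f"{l}{i}"]=d["mask"]; ys,xs=np.nonzero(d["mask"]); print(n,l,i,round(d["score"],2),len(xs),xs.mean().round(),ys.mean().round())
    np.savez(f"m_{n}.npz",**ms)
def crop(n,x,y,w,h,s,o): cv2.imwrite(o,cv2.resize(ims[n][y:y+h,x:x+w,::-1],None,fx=s,fy=s,interpolation=cv2.INTER_CUBIC))
crop("top",322,160,90,70,8,"pics/t_h.png")
crop("top",215,155,65,85,7,"pics/t_l.png")
crop("scene",225,145,95,85,7,"pics/s_h.png")
crop("scene",300,245,95,60,8,"pics/s_l.png")
E
```

```text
scene holder [(0.76, [0.612, -0.123, 0.029]), (0.71, [0.303, -0.211, 0.025])]
scene frame [(0.98, [0.625, -0.161, 0.088]), (0.68, [0.305, -0.256, 0.038])]
scene mark [(0.55, [0.616, -0.059, 0.163])]
scene frame_tab [(0.91, [0.624, -0.162, 0.09]), (0.63, [0.306, -0.258, 0.031])]
scene frame_hinge [(0.98, [0.624, -0.165, 0.089]), (0.71, [0.308, -0.254, 0.033]), (0.49, [0.767, -0.161, 0.08])]
scene loupe [(0.69, [0.369, 0.267, 0.01]), (0.66, [0.625, 0.22, 0.048]), (0.35, [0.434, 0.016, 0.042])]
scene lens [(0.94, [0.629, 0.222, 0.05]), (0.62, [0.369, 0.269, 0.011]), (0.46, [0.765, -0.163, 0.08])]
scene rest [(0.91, [0.583, 0.241, 0.01])]
scene pellet []
scene holder 0 0.76 2706 269.0 194.0
scene holder 1 0.59 1680 336.0 147.0
scene frame 0 0.93 502 329.0 139.0
scene frame 1 0.82 907 256.0 179.0
scene frame 2 0.18 741 423.0 344.0
scene loupe 0 0.94 885 341.0 273.0
scene loupe 1 0.64 748 431.0 257.0
scene rest 0 0.78 1344 352.0 284.0
top holder [(0.82, [0.295, -0.23, 0.028]), (0.8, [0.592, -0.135, 0.033])]
top frame [(0.88, [0.621, -0.168, 0.089]), (0.73, [0.303, -0.26, 0.037])]
top mark [(0.5, [0.295, -0.15, 0.113]), (0.45, [0.613, -0.064, 0.168])]
top frame_tab [(0.66, [0.296, -0.262, 0.034]), (0.56, [0.623, -0.161, 0.092])]
top frame_hinge [(0.88, [0.618, -0.167, 0.094]), (0.76, [0.306, -0.263, 0.032])]
top loupe [(0.66, [0.626, 0.218, 0.051]), (0.62, [0.366, 0.263, 0.011])]
top lens [(0.61, [0.627, 0.215, 0.046]), (0.58, [0.368, 0.26, 0.008])]
top rest [(0.8, [0.563, 0.213, 0.008]), (0.38, [0.621, -0.164, 0.09])]
top pellet [(0.46, [0.599, -0.168, 0.027]), (0.33, [0.512, -0.465, 0.011])]
top holder 0 0.74 531 377.0 182.0
top holder 1 0.63 2820 365.0 197.0
top holder 2 0.58 3165 398.0 302.0
top frame 0 0.91 497 377.0 182.0
top frame 1 0.78 1193 409.0 299.0
top frame 2 0.28 87 375.0 195.0
top loupe 0 0.94 646 219.0 274.0
top rest 0 0.85 909 244.0 205.0
top rest 1 0.16 557 377.0 182.0
```

View pics/t_h.png

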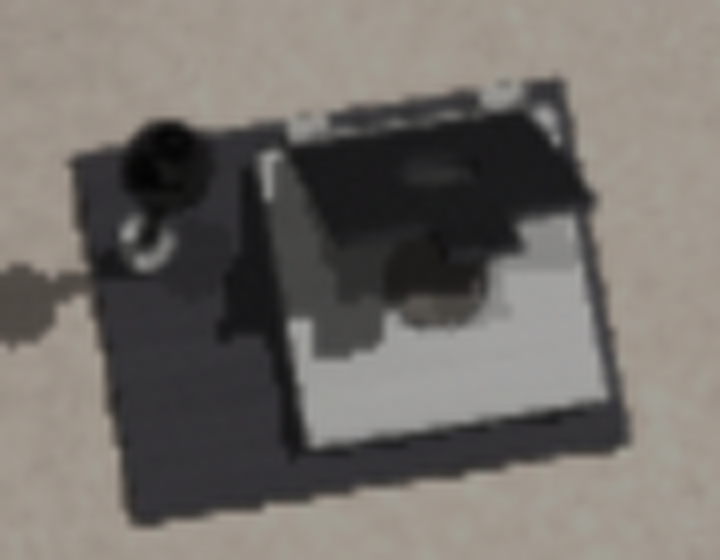

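View pics/t_l.png

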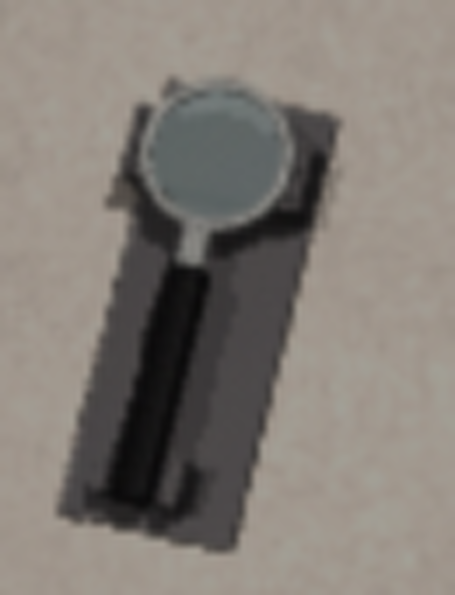

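View pics/s_h.png

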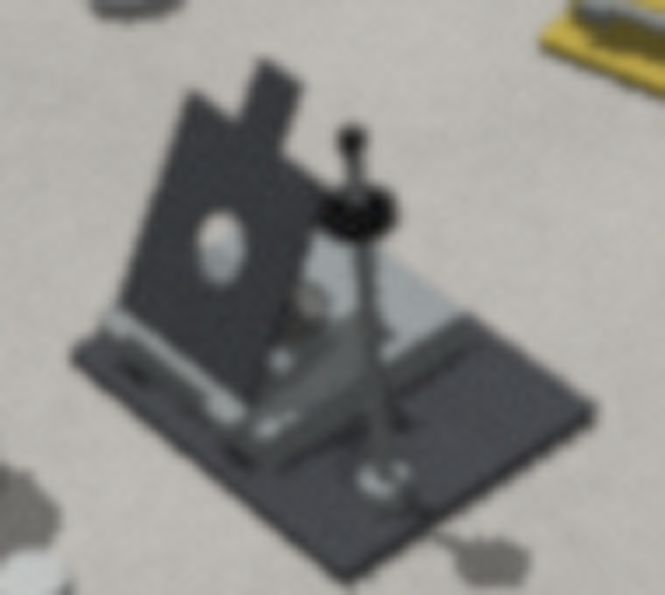

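View pics/s_l.png

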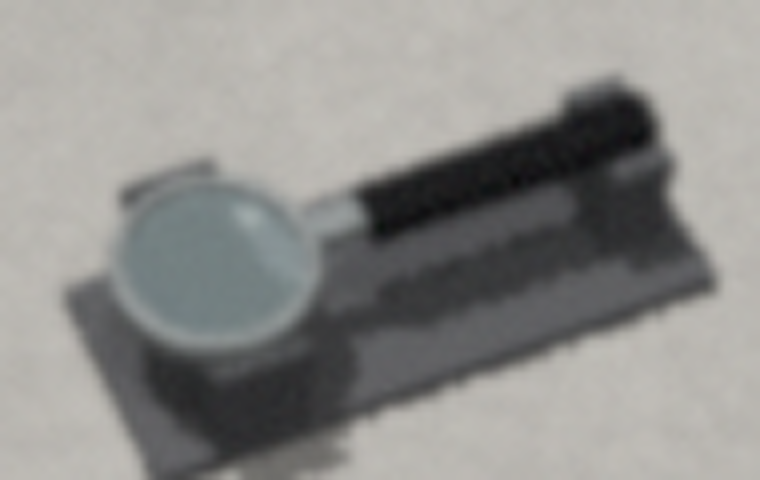

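```bash
cat > fit.py <<'E'
from h import *
from scipy.optimize import least_squares
def fr(d,w,n): return ("f",d,w,n)
T=lambda u,v,x0,y0,s:((u+.5)/s-.5+x0,(v+.5)/s-.5+y0)
tp=lambda u,v:T(u,v,322,160,8); sc=lambda u,v:T(u,v,225,145,7)
obs=[("top",tp(75,158),(70,120,10)),("top",tp(565,82),(70,-65,10)),("top",tp(628,444),(-70,-65,3)),("top",tp(135,522),(-70,120,3)),
("top",tp(310,448),(-55,55,30)),("top",tp(608,400),(-55,-55,30)),
("top",tp(168,165),("m",)),("top",tp(175,130),(30,100,196)),("top",tp(148,243),(30,100,10)),
("top",tp(440,255),fr(135,13,2.5)),("top",tp(522,248),fr(135,-13,2.5)),("top",tp(345,243),fr(105,44,0)),("top",tp(592,205),fr(105,-44,2.5)),
("scene",sc(345,580),(70,120,0)),("scene",sc(597,408),(-70,120,7)),("scene",sc(75,350),(70,-65,7)),
("scene",sc(357,212),("m",)),("scene",sc(351,138),(30,100,196)),("scene",sc(382,480),(30,100,10)),
("scene",sc(190,92),fr(105,-44,0)),("scene",sc(265,60),fr(135,-13,0)),("scene",sc(300,85),fr(135,13,0)),("scene",sc(221,247),fr(55,0,2.5)),
("scene",sc(467,315),(-55,55,30))]
def world(s,p):
    x,y,yaw,phi,h=p
    if s[0]=="m": q=np.array([.03,.1,h])
    elif s[0]=="f":
        _,d,w,n=s; q=np.array([55-d*np.cos(phi)+n*np.sin(phi),w,33.5+d*np.sin(phi)+n*np.cos(phi)])/1000
    else: q=np.array(s)/1000
    c,sn=np.cos(yaw),np.sin(yaw)
    return np.array([x+c*q[0]-sn*q[1],y+sn*q[0]+c*q[1],q[2]])
def res(p): 
    r=[]
    for i,(n,uv,s) in enumerate(obs): r+=list(proj(n,world(s,p[:5]))[0]-uv-(p[5:7] if n=="top" else p[7:9]))
    return np.array(r+list(p[5:]/1.0))
if __name__=="__main__":
    s=least_squares(res,[.59,-.14,.13,.9,.15,0,0,0,0],loss="soft_l1")
    print(s.x.round(4)); R=res(s.x)[:-4].reshape(-1,2)
    for o,r in zip(obs,R): print(o[0],o[2],r.round(2))
    for s_ in (("m",),fr(119,0,2.5),(30,100,196)): print(s_,world(s_,s.x[:5]).round(4))
    tp2=lambda u,v:T(u,v,215,155,7); sl=lambda u,v:T(u,v,300,245,8)
    for nm,n,uv,z in [("ring","top",tp2(215,152),.052),("handle end","top",tp2(131,505),.052),("neck end","top",tp2(189,265),.052),
      ("ring","scene",sl(216,264),.052),("neckL top","scene",sl(355,190),.054),("hend","scene",sl(640,100),.054)]:
        off=s.x[5:7] if n=="top" else s.x[7:9]
        print(nm,n,back(n,np.array(uv)+off,z).round(4))
E
python3 fit.py
```

```text
[ 0.5985 -0.1694  0.1643  1.0325  0.1616 -0.0772  0.169  -0.2428 -0.1909]
top (70, 120, 10) [-0.07 -1.  ]
top (70, -65, 10) [ 0.01 -0.7 ]
top (-70, -65, 3) [0.05 0.46]
top (-70, 120, 3) [-0.22  0.19]
top (-55, 55, 30) [-0.25 -0.01]
top (-55, -55, 30) [-0.02  0.26]
top ('m',) [-0.04 -0.1 ]
top (30, 100, 196) [-0.15  1.54]
top (30, 100, 10) [-0.4   0.49]
top ('f', 135, 13, 2.5) [0.96 0.11]
top ('f', 135, -13, 2.5) [ 0.44 -0.48]
top ('f', 105, 44, 0) [-0.71  0.3 ]
top ('f', 105, -44, 2.5) [ 0.51 -0.66]
scene (70, 120, 0) [-0.43  1.42]
scene (-70, 120, 7) [ 0.15 -0.04]
scene (70, -65, 7) [-1.15  0.  ]
scene ('m',) [0.02 0.02]
scene (30, 100, 196) [-0.13  0.23]
scene (30, 100, 10) [0.41 2.38]
scene ('f', 105, -44, 0) [ 0.56 -0.61]
scene ('f', 135, -13, 0) [-0.08 -0.77]
scene ('f', 135, 13, 0) [ 0.75 -0.24]
scene ('f', 55, 0, 2.5) [-0.59 -0.16]
scene (-55, 55, 30) [-0.01 -0.8 ]
('m',) [ 0.6117 -0.0659  0.1616]
('f', 119, 0, 2.5) [ 0.5947 -0.17    0.137 ]
(30, 100, 196) [ 0.6117 -0.0659  0.196 ]
ring top [0.6419 0.2069 0.052 ]
handle end top [0.4966 0.2354 0.052 ]
neck end top [0.5948 0.2157 0.052 ]
ring scene [0.643  0.2099 0.052 ]
neckL top scene [0.594  0.2127 0.054 ]
hend scene [0.5013 0.235  0.054 ]
```

```bash
cat >> h.py <<'E'
from scipy.spatial.transform import Rotation as Ro
def need(pos,rpy_t):
    o=robot.observe(); R0=rpy(o["tool_rot"]); 
    t=R0.T@(np.array(pos)-o["tool_pos"])*100; w=np.degrees(Ro.from_matrix(R0.T@rpy(rpy_t)).as_rotvec())
    print("t=",round(o["time"],2),"pos",o["tool_pos"].round(4),"rot",o["tool_rot"].round(4),"F",o["contact_force"].round(2),"open",round(o["opening"],4),"| shift cm",t.round(2),"turn",w.round(2))
def hold2w(x,y,z,H=(.5985,-.1694,.1643)):
    c,s=np.cos(H[2]),np.sin(H[2]); return [H[0]+c*x-s*y,H[1]+s*x+c*y,z]
E
python3 - <<'E'
from h import *
p=robot.camera_params("wrist"); C=-np.array(p["R"]).T@p["t"]; o=robot.observe()
print("cam in tool",(rpy(o["tool_rot"]).T@(C-o["tool_pos"])).round(3))
need(hold2w(.05,0,.30),[np.pi,0,1.735])
E
```

```text
cam in tool [ 0.083  0.    -0.145]
t= 1.55 pos [0.1665 0.4979 0.2407] rot [3.1415 0.     2.8188] F [ 0.08 -0.57  0.43] open 0.0916 | shift cm [-66.55 -47.24  -5.93] turn [ 1.00e-02 -0.00e+00  6.21e+01]
```

```bash
python3 - <<'E'
from h import *
need(hold2w(.05,-.01,.30),[np.pi,0,1.735])
E
python3 -m creep '[[[-66,-48,-6,0,0,62,-1],[-66,-48,-6,0,0,62,-1],[-66,-48,-6,0,0,62,-1],[-66,-48,-6,0,0,62,-1],[-66,-48,-6,0,0,62,-1],[-66,-48,-6,0,0,62,-1],[-66,-48,-6,0,0,62,-1],[-66,-48,-6,0,0,62,-1]]]' 20
python3 - <<'E'
from h import *
need(hold2w(.05,-.01,.30),[np.pi,0,1.735])
E
```

```text
t= 1.55 pos [0.1665 0.4979 0.2407] rot [3.1415 0.     2.8188] F [ 0.08 -0.57  0.43] open 0.0916 | shift cm [-67.02 -48.12  -5.93] turn [ 1.00e-02 -0.00e+00  6.21e+01]
time: 2.35
tool_pos: [0.3989, 0.1712, 0.2705]
tool_rot: [3.141, -0.0, 1.732]
contact_force: [0.2, 0.5, -0.5]
opening: 0.0323
t= 2.35 pos [0.3989 0.1712 0.2705] rot [ 3.1406e+00 -3.0000e-04  1.7319e+00] F [ 0.18  0.55 -0.54] open 0.0323 | shift cm [-37.81  19.24  -2.94] turn [ 0.06 -0.02 -0.17]
```

```bash
python3 -m creep '[[[-38,19,-3,0,0,0,-1],[-38,19,-3,0,0,0,-1],[-38,19,-3,0,0,0,-1],[-38,19,-3,0,0,0,-1],[-38,19,-3,0,0,0,-1],[-38,19,-3,0,0,0,-1],[-38,19,-3,0,0,0,-1],[-38,19,-3,0,0,0,-1]]]'
python3 - <<'E'
from h import *
need(hold2w(.05,-.01,.30),[np.pi,0,1.735])
im=robot.read_camera("wrist");cv2.imwrite("pics/w1.png",im[:,:,::-1])
need(hold2w(.05,-.01,.30),[np.pi,0,1.735])
E
```

```text
time: 3.15
tool_pos: [0.632, -0.1526, 0.2987]
tool_rot: [3.14, -0.0, 1.732]
contact_force: [2.0, -0.1, 0.2]
opening: 0.0005
t= 3.15 pos [ 0.632  -0.1526  0.2987] rot [ 3.1404e+00 -3.0000e-04  1.7318e+00] F [ 1.99 -0.12  0.2 ] open 0.0005 | shift cm [-2.1   1.43 -0.13] turn [ 0.07 -0.02 -0.19]
t= 3.2 pos [ 0.6349 -0.1594  0.2968] rot [3.1401 0.0032 1.7271] F [-5.27 -2.71 -2.57] open 0.0006 | shift cm [-1.38  1.26 -0.32] turn [ 0.08  0.18 -0.45]
```

View pics/w1.png

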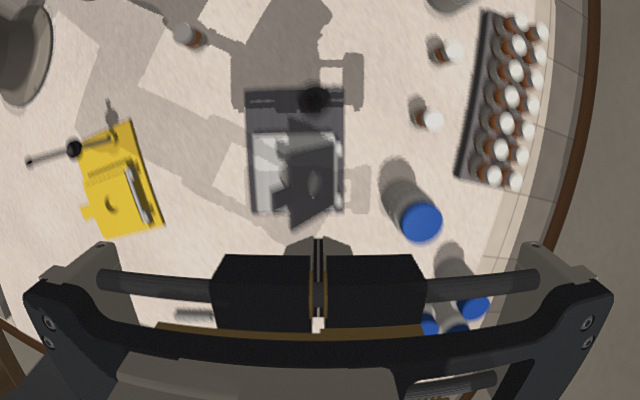

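```bash
python3 -m creep '[[[-1.4,1.3,0,0,0,0,-1],[-1.4,1.3,5,0,0,0,-1],[-1.4,1.3,9,0,0,0,-1],[-1.4,1.3,13,0,0,0,-1],[-1.4,1.3,15,0,0,0,-1],[-1.4,1.3,15,0,0,0,-1],[-1.4,1.3,15,0,0,0,-1]]]'
python3 - <<'E'
from h import *
im=robot.read_camera("scene");cv2.imwrite("pics/s1.png",cv2.resize(im[90:250,180:400,::-1],None,fx=3.5,fy=3.5))
need(hold2w(.05,-.01,.147),[np.pi,0,1.735])
E
```

```text
time: 3.9
tool_pos: [0.6506, -0.1717, 0.1475]
tool_rot: [3.14, 0.003, 1.727]
contact_force: [0.1, 0.0, 0.2]
opening: 0.0003
t= 3.95 pos [ 0.6511 -0.1719  0.1486] rot [3.1377 0.0046 1.7272] F [ 0.22  0.52 -0.34] open 0.0004 | shift cm [ 0.11 -0.15  0.16] turn [ 0.22  0.26 -0.45]
```

View pics/s1.png

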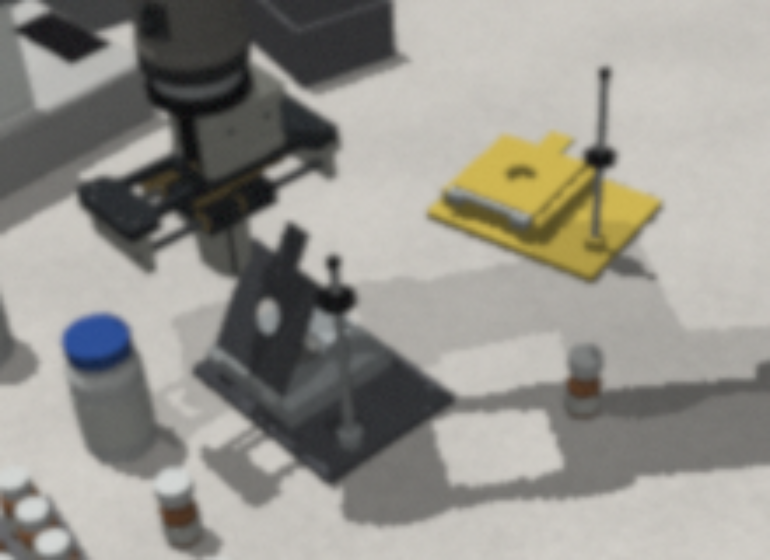

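Run:
```python
from h import *
o=robot.observe()
tip=o["tool_pos"]+rpy(o["tool_rot"])@[0,0,.014]
for X in (tip,o["tool_pos"],hold2w(-.004,0,.137)): print(((proj("scene",X)[0]-[180,90])*3.5).round())
```

```text
[225. 269.]
[223. 255.]
[289. 243.]
```

```bash
python3 -m creep '[[[0.1,-1.5,0.1,0.2,0.2,0,-1],[0.1,-3.4,0.2,0.2,0.2,0,-1],[0.1,-4.6,0.9,0.2,0.2,0,-1],[0.1,-5.6,1.7,0.2,0.2,0,-1],[0.1,-6.4,2.5,0.2,0.2,0,-1],[0.1,-7.1,3.4,0.2,0.2,0,-1],[0.1,-7.7,4.4,0.2,0.2,0,-1],[0.1,-8.2,5.4,0.2,0.2,0,-1]]]'
python3 - <<'E'
from h import *
im=robot.read_camera("scene");cv2.imwrite("pics/s2.png",cv2.resize(im[90:250,180:400,::-1],None,fx=3.5,fy=3.5))
need(hold2w(-.041,-.01,.050),[np.pi,0,1.735])
E
```

```text
time: 4.75
tool_pos: [0.5703, -0.1841, 0.0945]
tool_rot: [3.14, 0.002, 1.727]
contact_force: [0.2, -0.6, 1.0]
opening: 0.0008
t= 4.8 pos [ 0.5686 -0.1837  0.0923] rot [-3.1398e+00 -1.0000e-04  1.7270e+00] F [-0.71  0.61 -1.13] open 0.0007 | shift cm [-0.08 -0.91  4.23] turn [-0.1  -0.01 -0.46]
```

View pics/s2.png

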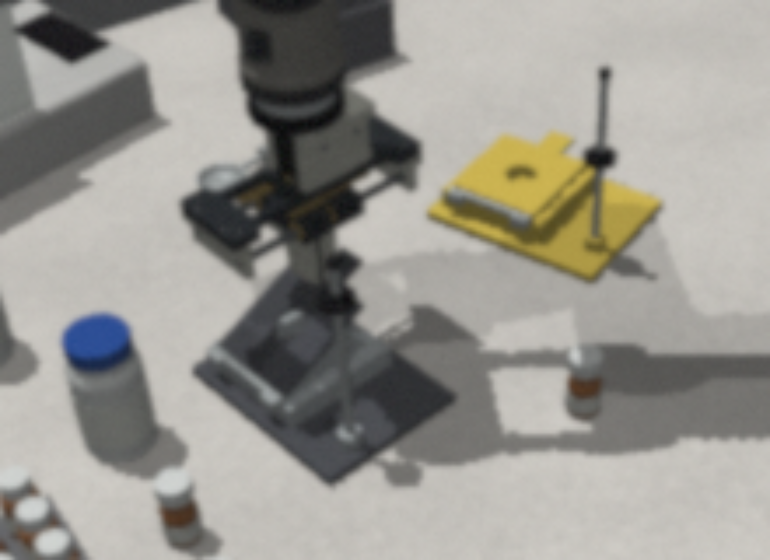

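```bash
python3 -m creep '[[[-0.1,-0.4,1,0,0,0,-1],[-0.1,-0.7,2,0,0,0,-1],[-0.1,-0.8,2.8,0,0,0,-1],[-0.1,-0.9,3.5,0,0,0,-1],[-0.1,-0.9,4.0,0,0,0,-1],[-0.1,-0.9,4.3,0,0,0,-1]]]'
python3 - <<'E'
from h import *
im=robot.read_camera("scene");cv2.imwrite("pics/s3.png",cv2.resize(im[90:250,180:400,::-1],None,fx=3.5,fy=3.5))
need(hold2w(-.041,-.01,.050),[np.pi,0,1.735])
E
```

```text
time: 5.4
tool_pos: [0.5597, -0.1861, 0.0497]
tool_rot: [-3.139, -0.0, 1.727]
contact_force: [-7.7, 2.2, 24.0]
opening: 0.0004
t= 5.45 pos [ 0.5596 -0.1861  0.0501] rot [-3.1391e+00 -3.0000e-04  1.7272e+00] F [-5.32  1.67  9.12] open 0.0001 | shift cm [0.01 0.01 0.01] turn [-0.14 -0.02 -0.44]
```

View pics/s3.png

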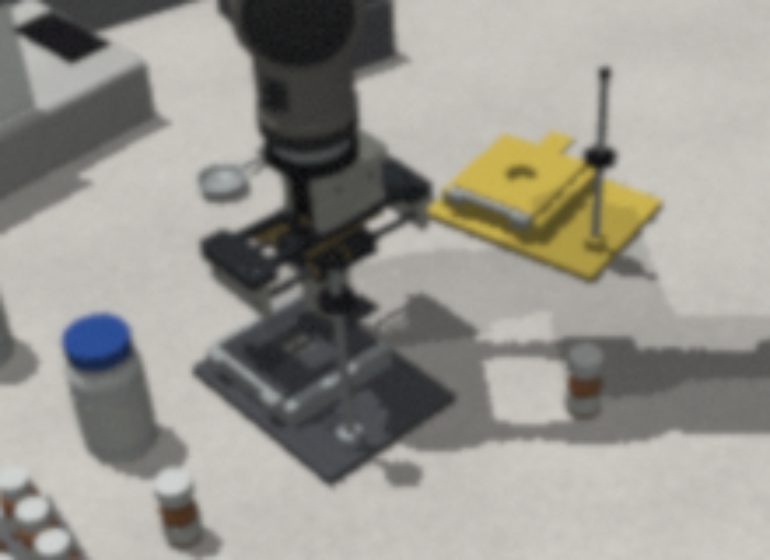

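```bash
python3 -m creep '[[[0,0,-2,0,0,0,-1],[0,0,-6,0,0,0,-1],[0,0,-11,0,0,0,-1],[0,0,-16,0,0,0,-1],[0,0,-21,0,0,0,-1],[0,0,-22,0,0,0,-1],[0,0,-22,0,0,0,-1]]]'
python3 - <<'E'
from h import *
L=np.array([.6425,.2085]); psi=np.arctan2(-.028,.145); d=np.array([np.cos(psi),np.sin(psi)])
print(psi, L-.068*d)
need([*(L-.085*d),.25],[np.pi,0,psi+np.pi])
E
```

```text
time: 6.15
tool_pos: [0.561, -0.1863, 0.2724]
tool_rot: [3.14, 0.003, 1.727]
contact_force: [-0.0, 0.3, -0.6]
opening: 0.0006
-0.19075555119526486 [0.57573343 0.22139285]
t= 6.15 pos [ 0.561  -0.1863  0.2724] rot [3.1398e+00 2.6000e-03 1.7275e+00] F [-0.03  0.34 -0.63] open 0.0006 | shift cm [40.63  6.21  2.14] turn [  0.     0.19 -70.09]
```

```bash
python3 -m creep '[[[40.5,6,2,0,0.2,-70,-1],[40.5,6,2,0,0.2,-70,-1],[40.5,6,2,0,0.2,-70,0],[40.5,6,2,0,0.2,-70,0],[40.5,6,2,0,0.2,-70,0],[40.5,6,2,0,0.2,-70,0],[40.5,6,2,0,0.2,-70,0],[40.5,6,2,0,0.2,-70,0]]]'
python3 -m creep '[[[0,0,0,0,0,0,0]]]'
python3 - <<'E'
from h import *
L=np.array([.6425,.2085]); psi=-.1908; d=np.array([np.cos(psi),np.sin(psi)])
need([*(L-.085*d),.25],[np.pi,0,psi+np.pi])
E
```

```text
time: 6.95
tool_pos: [0.5561, 0.2154, 0.2491]
tool_rot: [-3.14, -0.004, 2.933]
contact_force: [0.4, 0.3, 0.6]
opening: 0.0434
time: 7.05
tool_pos: [0.5542, 0.2208, 0.2461]
tool_rot: [-3.14, -0.008, 2.943]
contact_force: [0.9, 0.0, 0.3]
opening: 0.0456
t= 7.05 pos [0.5542 0.2208 0.2461] rot [-3.1399 -0.0081  2.9433] F [0.91 0.02 0.25] open 0.0456 | shift cm [-0.4   0.47 -0.39] turn [-0.09 -0.46 -0.43]
```

```bash
python3 -m creep '[[[-0.4,0.4,-0.4,-0.1,-0.5,-0.4,0],[-0.4,0.4,-0.4,-0.1,-0.5,-0.4,0],[-0.4,0.4,-0.4,-0.1,-0.5,-0.4,0]]]'
cat >> h.py <<'E'
def wparams():
    p=robot.camera_params("wrist"); P["wrist"]=p; return p
def wproj(X):
    p=P["wrist"]; c=np.atleast_2d(X)@np.array(p["R"]).T+p["t"]; K=np.array(p["camera_matrix"])
    r=np.hypot(c[:,0],c[:,1]); th=np.arctan2(r,c[:,2]); f=K[0,0]
    return np.c_[K[0,2]+f*th*c[:,0]/r,K[1,2]+f*th*c[:,1]/r]
def wback(uv,z):
    p=P["wrist"];K=np.array(p["camera_matrix"]);R=np.array(p["R"]);t=np.array(p["t"])
    v=np.array(uv)-K[:2,2]; r=np.hypot(*v); th=r/K[0,0]; dc=np.array([*(np.sin(th)*v/r),np.cos(th)])
    d=R.T@dc;C=-R.T@t; return C+d*(z-C[2])/d[2]
E
python3 - <<'E'
from h import *
L=np.array([.6425,.2085]); psi=-.1908; d=np.array([np.cos(psi),np.sin(psi)])
wparams(); need([*(L-.085*d),.25],[np.pi,0,psi+np.pi]); im=robot.read_camera("wrist")
import pickle; pickle.dump((im,P["wrist"]),open("w2.pkl","wb"))
need([*(L-.085*d),.25],[np.pi,0,psi+np.pi])
vis=im[:,:,::-1].copy()
for X in ([*L,.052],[*(L-.047*d),.054],[*(L-.147*d),.054]): 
    u=wproj(X)[0]; cv2.circle(vis,tuple(np.int32(u.round())),2,(0,0,255),-1); print(u)
cv2.imwrite("pics/w2.png",vis)
im=robot.read_camera("top");cv2.imwrite("pics/t2.png",cv2.resize(im[155:235,322:412,::-1],None,fx=7,fy=7,interpolation=cv2.INTER_CUBIC))
E
```

```text
time: 7.35
tool_pos: [0.5592, 0.2227, 0.2495]
tool_rot: [-3.141, -0.0, 2.948]
contact_force: [0.4, 0.0, 0.9]
opening: 0.046
t= 7.35 pos [0.5592 0.2227 0.2495] rot [-3.141  -0.      2.9481] F [0.39 0.03 0.86] open 0.046 | shift cm [ 0.05  0.18 -0.05] turn [-0.03 -0.   -0.16]
t= 7.4 pos [0.5592 0.2226 0.2498] rot [-3.1413e+00  3.0000e-04  2.9478e+00] F [-0.15 -0.24 -0.23] open 0.046 | shift cm [ 0.06  0.2  -0.02] turn [-0.02  0.02 -0.17]
[319.35582185 244.10816715]
[319.30221631 208.53012295]
[319.10082828 121.72782476]
```

View pics/w2.png

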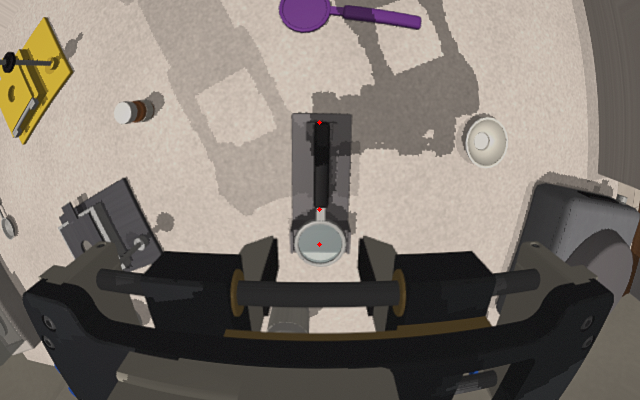

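View pics/t2.png

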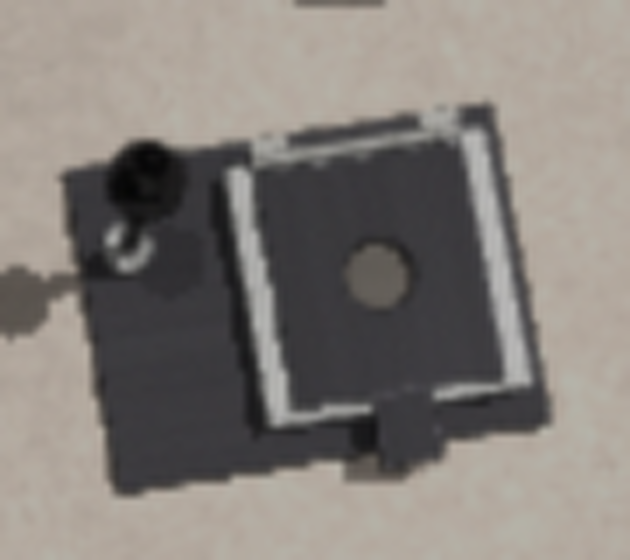

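Run:
```python
from h import *
print("hole->", back("top",np.array([322+(378.5)/7-.5,155+276.5/7-.5]),.036))
L=np.array([.6425,.209]); psi=-.195; d=np.array([np.cos(psi),np.sin(psi)])
need([*(L-.068*d),.042],[np.pi,0,psi+np.pi])
```

```text
hole-> [ 0.59833593 -0.16879373  0.036     ]
t= 7.45 pos [0.5592 0.2226 0.25  ] rot [-3.1414e+00  6.0000e-04  2.9479e+00] F [-0.63  0.36  0.37] open 0.0461 | shift cm [-1.62  0.28 20.8 ] turn [-0.01  0.04  0.07]
```

```bash
python3 -m creep '[[[-1.6,0.25,0,0,0,0,0],[-1.6,0.25,5,0,0,0,0],[-1.6,0.25,10,0,0,0,0],[-1.6,0.25,14,0,0,0,0],[-1.6,0.25,15,0,0,0,0],[-1.6,0.25,15,0,0,0,0]]]'
python3 - <<'E'
from h import *
L=np.array([.6425,.209]); psi=-.195; d=np.array([np.cos(psi),np.sin(psi)])
wparams(); need([*(L-.068*d),.042],[np.pi,0,psi+np.pi]); im=robot.read_camera("wrist")
cv2.imwrite("pics/w3.png",im[:,:,::-1])
E
```

```text
time: 8.05
tool_pos: [0.5752, 0.221, 0.0992]
tool_rot: [-3.14, -0.002, 2.947]
contact_force: [-0.2, 0.6, 0.4]
opening: 0.0457
t= 8.05 pos [0.5752 0.221  0.0992] rot [-3.1403e+00 -1.6000e-03  2.9466e+00] F [-0.18  0.59  0.42] open 0.0457 | shift cm [-0.04  0.13  5.72] turn [-0.07 -0.09 -0.  ]
```

View pics/w3.png

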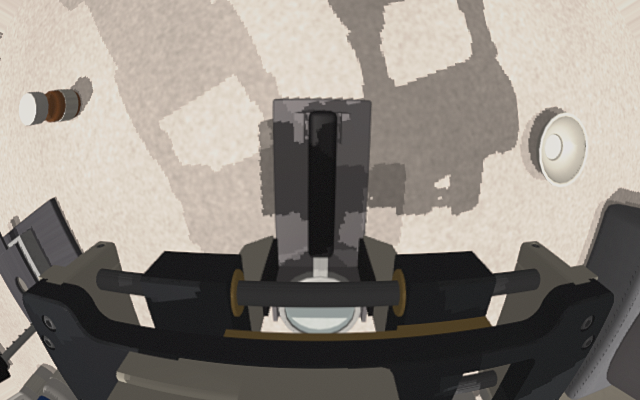

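```bash
python3 -m creep '[[[0,0.1,2.5,-0.1,-0.1,0,0],[0,0.1,4.5,-0.1,-0.1,0,0],[0,0.1,5.6,-0.1,-0.1,0,0],[0,0.1,5.7,-0.1,-0.1,0,0],[0,0.1,5.7,-0.1,-0.1,0,0]]]' 25
python3 - <<'E'
from h import *
L=np.array([.6425,.209]); psi=-.195; d=np.array([np.cos(psi),np.sin(psi)])
need([*(L-.068*d),.042],[np.pi,0,psi+np.pi])
E
python3 -m creep '[[[0,0,0,0,0,0,-0.3],[0,0,0,0,0,0,-0.5],[0,0,0,0,0,0,-0.7],[0,0,0,0,0,0,-1],[0,0,0,0,0,0,-1],[0,0,0,0,0,0,-1],[0,0,0,0,0,0,-1]]]' 25
python3 - <<'E'
from h import *
L=np.array([.6425,.209]); psi=-.195; d=np.array([np.cos(psi),np.sin(psi)])
need([*(L-.068*d),.042],[np.pi,0,psi+np.pi])
im=robot.read_camera("scene");cv2.imwrite("pics/s4.png",cv2.resize(im[190:320,270:430,::-1],None,fx=4.5,fy=4.5))
E
```

```text
time: 8.6
tool_pos: [0.5778, 0.2227, 0.0458]
tool_rot: [3.138, 0.006, 2.947]
contact_force: [-0.2, 0.1, -1.2]
opening: 0.046
t= 8.6 pos [0.5778 0.2227 0.0458] rot [3.1384 0.0059 2.9468] F [-0.23  0.14 -1.19] open 0.046 | shift cm [ 0.18 -0.09  0.38] turn [0.19 0.34 0.01]
time: 9.3
tool_pos: [0.5779, 0.2227, 0.0462]
tool_rot: [3.138, 0.006, 2.947]
contact_force: [-1.5, -0.5, 3.5]
opening: 0.0177
t= 9.3 pos [0.5779 0.2227 0.0462] rot [3.1382 0.0062 2.9468] F [-1.52 -0.45  3.45] open 0.0177 | shift cm [ 0.19 -0.1   0.42] turn [0.19 0.35 0.01]
```

View pics/s4.png

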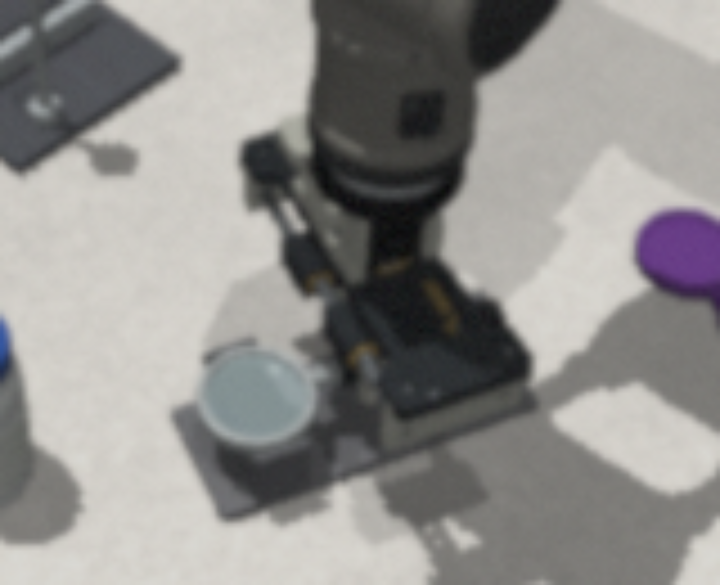

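```bash
python3 -m creep '[[[0,0,-1,0,0,0,-1],[0,0,-3,0,0,0,-1],[0,0,-6,0,0,0,-1],[0,0,-10,0,0,0,-1],[0,0,-14,0,0,0,-1],[0,0,-18,0,0,0,-1],[0,0,-21,0,0,0,-1],[0,0,-22,0,0,0,-1]]]'
python3 - <<'E'
from h import *
print(robot.observe()["contact_force"],robot.observe()["tool_pos"],robot.observe()["opening"])
wparams();im=robot.read_camera("wrist");cv2.imwrite("pics/w4.png",im[:,:,::-1])
wparams();o=robot.observe();print(o["tool_pos"],o["tool_rot"])
R0=rpy([3.1382,.0062,2.9468]); t0=np.array([.5779,.2227,.0462])
psi=-.195
Rl=rpy([0,0,psi]); off=R0.T@(np.array([.6425,.209,.047])-t0); Rtl=R0.T@Rl
np.savez("grasp.npz",off=off,Rtl=Rtl); print(off)
# target
for ps in (.25,):
    Rt=rpy([0,0,ps])@Rtl.T; 
    H=np.array([.5984,-.1691,.2616]); p=H-Rt@off
    e=Ro.from_matrix(Rt).as_euler('xyz'); print(p,e); need(p,e)
E
```

```text
time: 10.15
tool_pos: [0.5773, 0.2226, 0.2703]
tool_rot: [3.135, 0.012, 2.947]
contact_force: [-0.8, 0.1, -1.1]
opening: 0.0173
[-0.78438608  0.06781604 -1.05181817] [0.57732395 0.22261908 0.27027551] 0.0172892566921481
[0.5772505  0.22256239 0.26976259] [3.13584356 0.01128735 2.94684159]
[-0.06603378 -0.0009354  -0.00039378]
[ 0.53419408 -0.18454181  0.2608    ] [ 3.1382      0.0062     -2.89138531]
t= 10.2 pos [0.5773 0.2226 0.2698] rot [3.1358 0.0113 2.9468] F [0.08 0.3  0.98] open 0.0177 | shift cm [ -3.64 -40.78   0.7 ] turn [ -0.09   0.4  -25.49]
```

View pics/w4.png

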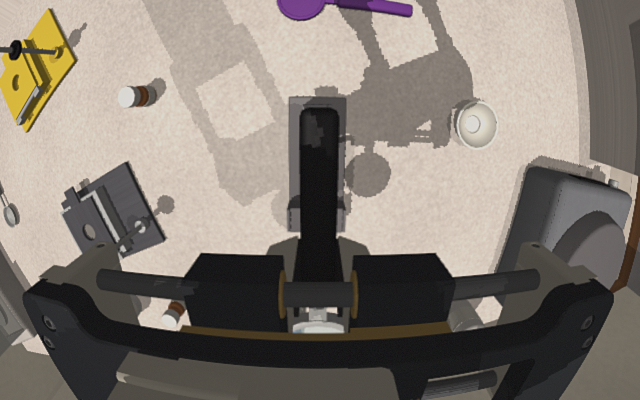

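```bash
python3 -m creep '[[[-1,-4,0,0,0.4,-3,-1],[-2,-8,0,0,0.4,-6,-1],[-3,-13,0,0,0.4,-10,-1],[-3.5,-18,0,0,0.4,-14,-1],[-3.6,-23,0,0,0.4,-18,-1],[-3.6,-28,0,0,0.4,-21,-1],[-3.6,-33,0,0,0.4,-24,-1],[-3.6,-37,0,0,0.4,-25.5,-1]]]'
python3 -m creep '[[[0,-2,0,0,0,0,-1],[0,-3,0,0,0,0,-1],[0,-3,0,0,0,0,-1],[0,-3,0,0,0,0,-1]]]'
cat > tgt.py <<'E'
from h import *
import sys
g=np.load("grasp.npz"); off,Rtl=g["off"],g["Rtl"]
def report(z,ps=.25,xy=(.5984,-.1691),extra=np.eye(3)):
    Rt=rpy([0,0,ps])@Rtl.T; H=np.array([*xy,z]); p=H-Rt@off; need(p,Ro.from_matrix(Rt).as_euler('xyz'))
    o=robot.observe(); R=rpy(o["tool_rot"]); print("lens pred",(o["tool_pos"]+R@off).round(4),"loupe rpy",Ro.from_matrix(R@Rtl).as_euler('xyz',degrees=True).round(2))
E
python3 - <<'E'
from tgt import *
report(.2616)
E
```

```text
time: 11.0
tool_pos: [0.5394, -0.1496, 0.2658]
tool_rot: [3.138, 0.003, -2.89]
contact_force: [0.9, 0.1, -0.8]
opening: 0.0178
time: 11.4
tool_pos: [0.5467, -0.1774, 0.2648]
tool_rot: [3.136, 0.002, -2.89]
contact_force: [-0.1, 0.6, -0.8]
opening: 0.0176
t= 11.4 pos [ 0.5467 -0.1774  0.2648] rot [ 3.1361e+00  1.6000e-03 -2.8897e+00] F [-0.05  0.63 -0.82] open 0.0176 | shift cm [ 1.39 -0.38  0.39] turn [ 0.12 -0.26  0.1 ]
lens pred [ 0.6109 -0.1619  0.2652] loupe rpy [ 0.12  0.26 14.42]
```

```bash
python3 -m creep '[[[1,-0.3,0.4,0.1,-0.2,0,-1],[1.4,-0.4,2,0.1,-0.2,0,-1],[1.4,-0.4,5,0.1,-0.2,0,-1],[1.4,-0.4,8,0.1,-0.2,0,-1],[1.4,-0.4,9,0.1,-0.2,0,-1],[1.4,-0.4,9,0.1,-0.2,0,-1],[1.4,-0.4,9,0.1,-0.2,0,-1],[1.4,-0.4,9,0.1,-0.2,0,-1]]]'
python3 - <<'E'
from tgt import *
report(.1616)
for n in ("scene","top"):
    im=robot.read_camera(n); np.save(f"f_{n}.npy",im)
cv2.imwrite("pics/s5.png",cv2.resize(np.load("f_scene.npy")[130:230,215:335,::-1],None,fx=6,fy=6,interpolation=cv2.INTER_CUBIC))
cv2.imwrite("pics/t5.png",cv2.resize(np.load("f_top.npy")[160:235,322:412,::-1],None,fx=8,fy=8,interpolation=cv2.INTER_CUBIC))
E
```

```text
time: 12.2
tool_pos: [0.5351, -0.1843, 0.1764]
tool_rot: [3.14, 0.007, -2.889]
contact_force: [0.3, 0.0, -0.3]
opening: 0.018
t= 12.2 pos [ 0.5351 -0.1843  0.1764] rot [ 3.1398  0.0073 -2.8892] F [ 0.28  0.02 -0.32] open 0.018 | shift cm [0.11 0.   1.56] turn [-0.09  0.06  0.13]
lens pred [ 0.5993 -0.1688  0.1772] loupe rpy [-0.09 -0.06 14.45]
```

View pics/s5.png

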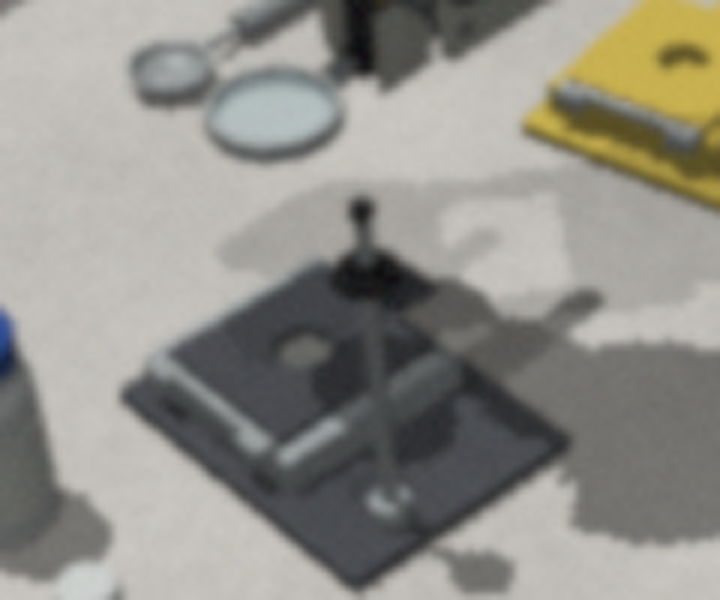

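View pics/t5.png

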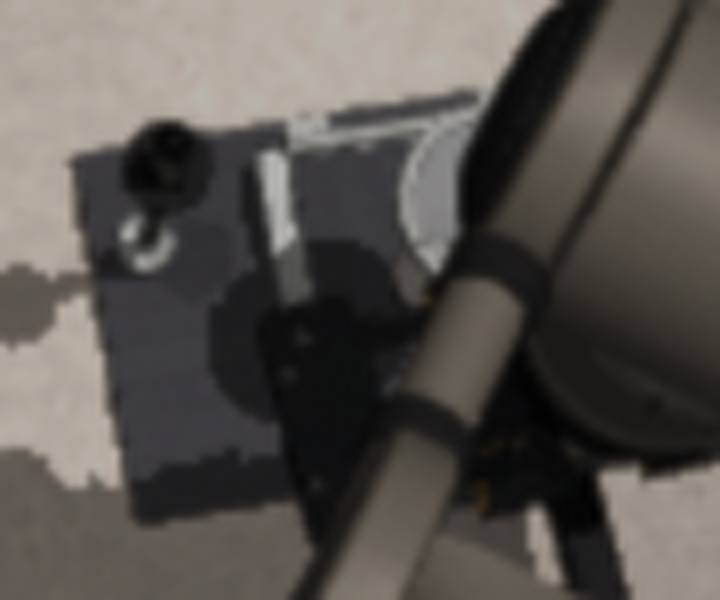

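```bash
cat > ov.py <<'E'
from tgt import *
def overlay(src,out,lens,h=.1616,H=(.5984,-.1691,.1643),x0=215,y0=130,w=120,hh=100,s=6):
    im=np.load(src)[y0:y0+hh,x0:x0+w,::-1]; v=cv2.resize(im,None,fx=s,fy=s,interpolation=cv2.INTER_CUBIC)
    a=np.linspace(0,2*np.pi,60)
    def circ(c,r,col):
        X=np.c_[c[0]+r*np.cos(a),c[1]+r*np.sin(a),np.full(60,c[2])]
        uv=((proj("scene",X)-[x0,y0]+.5)*s-.5).round().astype(int); cv2.polylines(v,[uv],True,col,1)
    for dz in (.005,-.005): circ([lens[0],lens[1],lens[2]+dz],.032,(0,0,255))
    m=hold2w(.03,.1,h,H)
    for dz in (.003,-.003): circ([m[0],m[1],h+dz],.015,(0,255,255))
    m=hold2w(.03,.1,.196,H); circ(m,.006,(0,255,0))
    m=hold2w(0,0,.036,H); circ(m,.0145,(255,255,0))
    m=hold2w(.03,.1,.010,H); circ(m,.004,(255,255,0))
    for x,y in ((70,120),(-70,120),(70,-65)): circ(hold2w(x/1e3,y/1e3,.01,H),.001,(255,0,255))
    cv2.imwrite(out,v)
if __name__=="__main__":
    overlay("f_scene.npy","pics/o5.png",[.5993,-.1688,.1772])
E
python3 ov.py
```

```text
(no output)
```

View pics/o5.png

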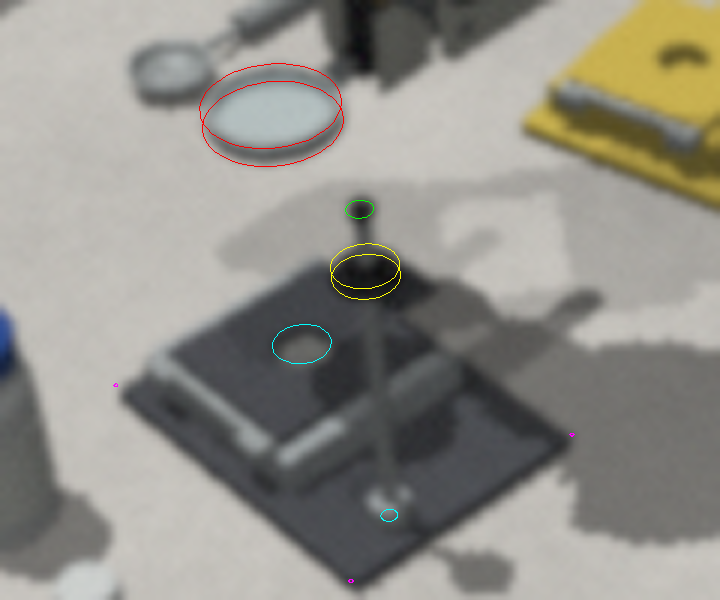

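Run:
```python
from ov import *
im=np.load("f_scene.npy"); x0,y0,w,hh,s=258,155,36,30,14
vs=[]
for h in (.158,.162,.166):
    v=cv2.resize(im[y0:y0+hh,x0:x0+w,::-1],None,fx=s,fy=s,interpolation=cv2.INTER_CUBIC); v=cv2.convertScaleAbs(v,alpha=1.6,beta=10)
    a=np.linspace(0,2*np.pi,60)
    for z,r,c in ((h+.003,.015,(0,255,255)),(h-.003,.015,(0,255,255)),(.196,.006,(0,255,0))):
        m=hold2w(.03,.1,z,(.5984,-.1691,.1643)); X=np.c_[m[0]+r*np.cos(a),m[1]+r*np.sin(a),np.full(60,z)]
        cv2.polylines(v,[((proj("scene",X)-[x0,y0]+.5)*s-.5).round().astype(int)],True,c,1)
    vs.append(v)
cv2.imwrite("pics/fl.png",cv2.resize(np.hstack(vs[:2]),None,fx=.79,fy=.79))
cv2.imwrite("pics/fl2.png",vs[2])
```

```text
(no output)
```

View pics/fl.png

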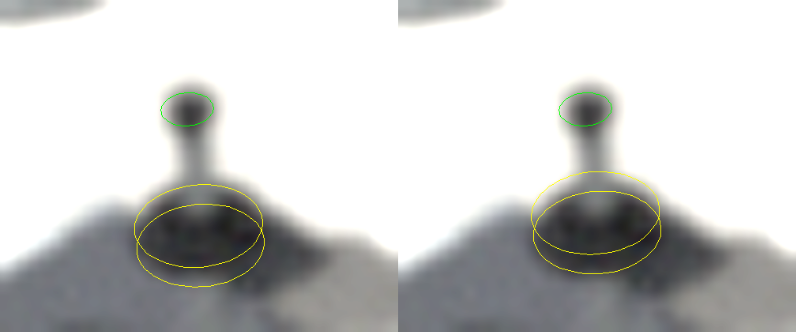

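```bash
python3 -m creep '[[[0.1,0,0.5,0,0,0,-1],[0.1,0,1.0,0,0,0,-1],[0.1,0,1.4,-0.1,0.1,0.1,-1],[0.1,0,1.5,-0.1,0.1,0.1,-1],[0.1,0,1.5,-0.1,0.1,0.1,-1],[0.1,0,1.5,-0.1,0.1,0.1,-1],[0.1,0,1.5,-0.1,0.1,0.1,-1]]]'
python3 - <<'E'
from ov import *
report(.162)
im=robot.read_camera("scene"); np.save("f6.npy",im)
g=np.load("grasp.npz")
o=robot.observe(); lens=o["tool_pos"]+rpy(o["tool_rot"])@off
overlay("f6.npy","pics/o6.png",lens,h=.162)
wparams();w=robot.read_camera("wrist");cv2.imwrite("pics/w6.png",w[:,:,::-1])
report(.162)
for l in ("lens","mark","pellet"):
    robot.read_camera("scene"); print(l,[(round(d["score"],2),toworld("scene",d["centre"]).round(4)) for d in robot.look_for("scene",l)[:3]])
E
```

```text
time: 13.0
tool_pos: [0.5341, -0.1847, 0.1612]
tool_rot: [3.138, 0.005, -2.891]
contact_force: [0.3, -0.4, -1.2]
opening: 0.0173
t= 13.0 pos [ 0.5341 -0.1847  0.1612] rot [ 3.1379  0.0054 -2.8912] F [ 0.28 -0.38 -1.21] open 0.0173 | shift cm [-0.02  0.01 -0.  ] turn [ 0.02 -0.04  0.01]
lens pred [ 0.5983 -0.1693  0.1619] loupe rpy [ 0.02  0.04 14.33]
t= 13.1 pos [ 0.534  -0.1847  0.1612] rot [ 3.1379  0.0054 -2.8913] F [ 0.67  0.08 -0.42] open 0.0175 | shift cm [-0.02  0.01 -0.  ] turn [ 0.02 -0.05  0.01]
lens pred [ 0.5982 -0.1693  0.1619] loupe rpy [ 0.02  0.05 14.33]
lens [(0.86, array([ 0.5941, -0.1727,  0.1657])), (0.75, array([0.3691, 0.2696, 0.0087]))]
mark [(0.56, array([ 0.2941, -0.1467,  0.1163]))]
pellet [(0.48, array([ 0.5924, -0.1686,  0.0335]))]
```

View pics/o6.png

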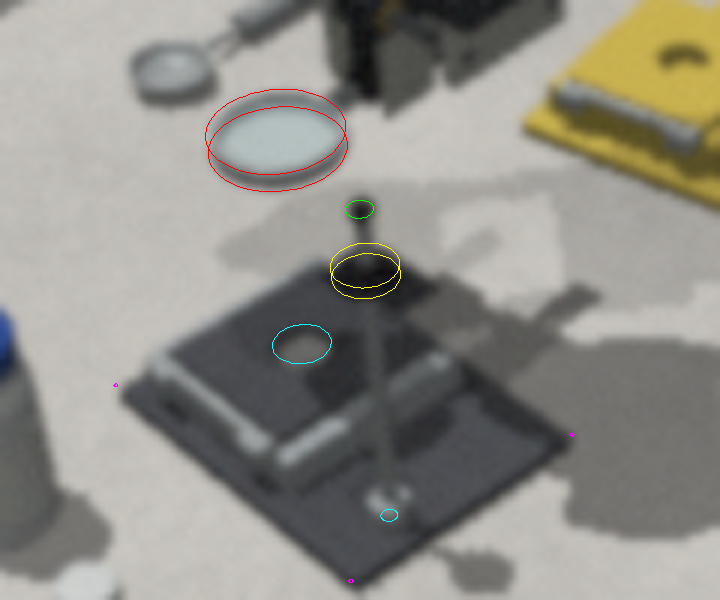

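View pics/w6.png

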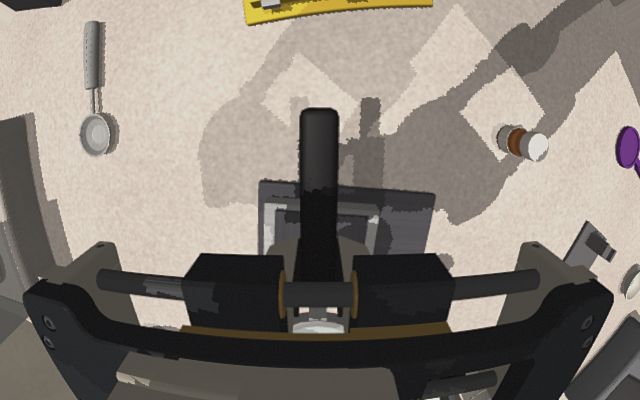

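Run:
```python
from tgt import *
report(.162); print(np.abs(robot.observe()["qvel"]).max())
print(robot.hand_in())
```

```text
t= 13.4 pos [ 0.534  -0.1846  0.1611] rot [ 3.1377  0.0053 -2.8912] F [ 0.19  0.47 -1.41] open 0.0177 | shift cm [-0.02  0.   -0.01] turn [ 0.03 -0.05  0.01]
lens pred [ 0.5982 -0.1692  0.1618] loupe rpy [ 0.03  0.05 14.33]
0.002299817132142408
the job is handed in; nothing more can be done
None
```

I folded the retaining frame fully down, then took the lens off its rest by the handle. I held it level over the pellet at flange height and handed in at 13.4 s.

**Frame:** the last push met firm contact with about 24 N upward at the wrist. A later top view showed the frame flat, with the pellet showing through the viewing hole.

**Lens at hand-in:** these figures come from the arm's pose and the measured grasp, not from a direct measurement of the lens.

| | Lens | Target |
|---|---|---|
| Position (m) | (0.598, -0.169) | pellet at (0.598, -0.169) |
| Ring height (m) | 0.162 | flange at about 0.162 |
| Tilt | under 0.1° | level |

The arm was still, and the grip opening was 17.7 mm on the 18 mm handle. The wrist pictures showed no slip after the lift, and the scene view showed the lens clear of the post. The marker flange still matched its earlier position.

**Checks that disagreed or failed:**
- **Lens detection:** the network put the lens about 4 to 6 mm away, at (0.594, -0.173, 0.166). It has about 4 mm error, and the ring outline drawn at the arm's position matched the picture to about 1 mm, so I kept that position.
- **Holder position:** some base-plate corners in the scene view were about 1 pixel (2–3 mm) off the fitted holder, so the lens centring could be off by about 2 mm.
- **Flange detection:** in the final picture the network found only the yellow look-alike's flange. The flange height therefore rests on my own fit to the pictures.
- **Bystanders:** I did not check them one by one at the end. The planned path kept clear of them.

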